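Hook and lock the drip tray cover

ROBOT

A 7-joint arm with a two-finger parallel gripper is mounted at the origin on the work surface. World frame = base frame: x ahead of the robot, y to its left, z up, the work surface at z = 0. Lengths are in mm, angles in rad, forces in N, time in s.
With the tool pointing down it reaches from about 375 to 925 mm from the base axis. Payload 3.1 kg.
Tool frame: the origin (TCP) lies on the front face of the gripper's body, between the roots of the fingers; the fingertips stand 73 mm ahead of it and the grasp point (between the pads) lies 54 mm ahead of it; z points along the fingers, y is the line along which they close (so a half turn about z gives the same grasp; the last joint's range is limited). The gripper opens to 85 mm and grips with 20 to 120 N. Pads are 22 mm wide; open, the fingers measure 114 mm over their backs; the gripper's body (76 mm by 85 mm) begins 54 mm behind the grasp point. The pads swing forward as they close: fully open they stand 13 mm farther back than shut.
Start: joints at [1.241, 0.383, 0.044, 1.598, -0.018, 1.161, -0.05], TCP at [149.343, -632.615, 303.869] pointing down, gripper open.
Joint ranges: [-2.61, 2.61], [-0.41, 2.15], [-1.48, 1.57], [0, 2.5], [-1.57, 4.71], [0.05, 1.97], [-2.85, 2.85]. Speed limits (rad/s): [2.79, 2.79, 3.14, 3.14, 3.14, 3.14, 3.14].

INTERFACE

Orientations are given as a unit quaternion [w, x, y, z].
In Python, from station import r gives the robot as it stands. Calls block until the motion is done:
- r.move_ptp(position, orientation): joint-space move of the TCP to a pose.
- r.movel(position, rotation=None, velocity=150, threshold=None): straight line of the TCP; rotation=None keeps the orientation; velocity is the mean speed in mm/s. With threshold (N) it stops when the force on the tool has changed by that much, and returns True; else False.
- r.set_joints(angles): joint-space move.
- r.gripper_to(opening, grip_force=None): opening from 0.0 (shut) to 1.0 (fully open); grip_force is the grip in N (None keeps the last); returns when the fingers have stopped.
- r.hold(seconds).
- r.ik(position, orientation): joint angles nearest the present ones, or None.
- r.read_camera(name): name is "scene" or "top" or "wrist"; returns the picture (384x512x3 uint8, blue, green, red); there is no depth.
- r.calibration(name): a dict with "mtx" (3x3 intrinsics, pixels), "D" ([k1, k2, p1, p2, k3] as OpenCV has them; the pictures are not rectified), "origin" and "attitude" of the camera in the world; the wrist camera has in their place "T_tool_cam" (4x4, takes a point from camera to tool coordinates, whose origin is the TCP and whose axes are the flange's). Camera axes: x right, y up, looking along -z (the intrinsics and any distortion apply to the point x, -y, -z); pixel columns grow to the right and rows downward; lengths in mm; the calibration is good to about 2 mm. A picture is of the moment at which its call begins: read the wrist's pose just before it. calibration takes no time and is no camera call.
A pose or a line that the arm cannot do raises r.PlanningError and nothing moves.
- r.sign_off(): hands the job in; it is judged then, once.
Trained networks look in the newest picture that a camera, given by its name, has taken for a name from the list of things; names that differ only in an ending like _2 or _b are one class to them, and where a whole thing is asked for, a point or a joint stands for the part that bears it (a point fixed in the world has none). Each returns a list of dicts, best first, with "score" (0 to 1); they miss things now and then, are a little off and sometimes report something else, mostly with a low value. They report only what shows in the picture. A call takes as long as a camera call. They do not tell look-alikes from the thing itself.
- r.look_for(camera, label): "centre" ([column, row] in pixels, amid what is visible of it).
- r.landmark_of(camera, label): "centre" ([column, row] in pixels: a listed point, or the origin of a listed thing).
Readings, each from a call of its own:
- r.read_clock(): time.
- r.read_qpos(): joint angles.
- r.read_qvel(): joint speeds.
- r.read_tau(): joint torques, N m.
- r.read_ee_pos(): TCP position.
- r.read_ee_rot(): TCP orientation.
- r.read_contact_force(): force on the tool from outside, world axes, zero at the start.
- r.read_ft_torque(): the same for the moment, N m.
- r.read_width(): opening from 0.0 (shut) to 1.0 (fully open).
- r.read_grasp_force(): force on a finger pad.
Only numpy, scipy, OpenCV 4.12 (cv2) and the standard library are available. Lean on these libraries where they do the work, as an engineer would, in place of code of your own. Each camera call takes 0.05 s, during which the arm holds its last target. There are 200 camera calls.

TASK

Put the slotted cover board back on the drip tray: hold it at an angle, slip its tongue under the overhanging lip of the tray's frame, then lower it flat and press until the sprung catch snaps over its free edge. Do it gently, feeling for the frame (its depth and height in the tray differ each time) and without forcing the parts; leave the cup, jar and mug alone, and let go when it is locked.

Things in the scene. Friction and masses are not known exactly. Their poses are not given: they have to be found in the camera images.
- tray: Drip tray's steel basin, fixed to the counter, 219 (x) by 216 (y) by 14 mm high, z up, origin at counter height. In it stands the steel frame that takes the cover, parallel to it, clamped at a setting not in the state: frame origin is at x = -15 to +15, y = 0, z = 4 to 32 mm here, other each time: see or feel it. Over 40 N from cover or robot on basin, frame or catch is forcing.
- lip_mid (a point): Lower edge of the frame's overhanging lip, mid-width, at the MID setting (true: +-15 mm in x, +-14 in z). In the frame, mm: lip edge x = -64, underside z = 32.5, top 37.5; back wall x = -76 closes the groove. Groove floor: shelf, top z = 22, from x = -76 to -5, so 59 mm of it shows beyond the lip for the tongue to land on. Lip is on the robot's side (-x).
- seat_mid (a point): Where the middle of the cover's underside lies when home, at the MID setting (true: +-15 mm in x, +-14 in z). In the frame this is (0, 0, 24) mm, play +-2 in x, +-3 in y. Ledges at z = 24 carry the cover along both sides (x from -40 on) and the +x side. Side walls' inner faces y = +-93, tops z = 32; +x wall's inner face x = 61.5, top z = 31.
- catch (a joint): Travel (m) of the black sprung catch, 50 mm wide, mid +x side of the frame: 0 at rest, up to 0.010 outwards (+x). Nose corner in the frame: x = 55.5, z = 33.5 mm (locked cover's top: 32); from there its face slopes up and out, 55 degrees, to z = 49. The cover's edge pressed down on it (6 to 14 N) pushes it out 5 to 7 mm, then it snaps back to 0 over the cover.
- cover_center (a point): Slotted bamboo cover board, about 0.35 kg, lying flat beside the tray, grip bar up. Plate 120 (x) by 180 (y) by 8 mm; this is the plate's centre, 4 mm over its underside, z up. A tongue along its -x edge (towards the robot), 144 mm long, 5 mm thick, flush with the underside, sticks out 14 mm, to x = -74; the opposite edge, x = +60, goes under the catch.
- cover_grip (a point): Point in the cover's grip bar to grasp: bar 90 mm long (along the cover's y), 14 mm wide (x), standing on the plate from 8 to 42 mm over the underside. The point is 20 mm from the plate's centre to +x, 30 mm over the underside. Axes as the cover's.
- cover_tongue (a point): Middle of the tongue's free edge: at x = -74 mm, half-way up its 5 mm thickness. Axes as the cover's.
- cup: White plastic cup, 75 mm high, 70 mm wide, bystander; origin under its centre.
- jar: Glass jar with wooden cap, 90 mm high, 64 mm wide, bystander; origin under its centre.
- mug: White mug, 85 mm high, 76 mm wide, bystander; origin under its centre.
Mind the look-alikes: they are no part of the job. What is meant by the part that bears cover_center is not grey or red, and is the larger of those in its own colour.

How it is judged (in metres and radians):
On the way:
1. the tongue's edge is at least 5 mm under the lip while the cover is still tilted by more than 0.1 rad (x of cover_tongue in the frame of frame between -0.08 and -0.069 m and z of cover_tongue in the frame of frame between 0.018 and 0.03 m and angle between cover_center's own z axis and vertical between 0.1 and 0.8 rad and y of cover_tongue in the frame of frame between -0.01 and 0.01 m), for 0.1 s.
At the end, for the whole second after the job is handed in: The cover lies flat in the frame (tilt under 0.025 rad, centre within 6 mm sideways and 2 mm in height of its true seat), the tongue under the lip, the catch sprung back (under 1.5 mm) over the free edge, at rest (x of cover_tongue in the frame of seat below -0.07 m and z of cover_tongue in the frame of seat between 0 and 0.005 m and horizontal distance between cover_center and seat below 0.006 m and z of cover_center in the frame of seat below 0.006 m and angle between cover_center's own z axis and vertical below 0.025 rad and value of joint catch below 0.0015 m and linear speed of cover below 0.01 m/s); the robot touches nothing.
It fails at once if the cover presses on the tray, its frame or catch with more than 40 N (contact force between cover and frame above 40 N or contact force between cover and tray above 40 N).
It fails at once if the robot presses on the tray, its frame or catch with more than 40 N (contact force between any of the fingers, the arm and frame above 40 N or contact force between any of the fingers, the arm and tray above 40 N).
It fails at once if the cup, jar or mug is moved by more than 20 mm or tipped (distance of any of cup, jar, mug from where it was at the start of the episode above 0.02 m or angle between any of cup, jar, mug's own z axis and vertical above 0.3 rad).
It also fails if it takes over 56 s, if anything falls off the work surface, if the arm or the gripper's body presses on something with over 40 N, if the wrist force passes 120 N, or if a joint passes its speed limit or range.

## Working session

There is one attempt and no reset: what is moved stays moved. The work goes in short steps, each a Python script; the robot and the scene stay as the last script left them, time stands still between calls to the robot, and variables do not carry over. Pictures are saved under pics/ and viewed, at most 13 in all, crops included, and the job is handed in when it is done.

```bash
ls; mkdir -p pics
python3 - <<'E'
from station import r
import cv2,numpy as np
for c in ["scene","top","wrist"]:
    im=r.read_camera(c); cv2.imwrite(f"pics/{c}0.png",im)
    k=r.calibration(c); print(c,{a:np.round(b,3).tolist() for a,b in k.items()})
    for l in ["tray","lip_mid","seat_mid","catch","cover_center","cover_grip","cover_tongue","cup","jar","mug"]:
        print(l,[(np.round(d["centre"]).tolist(),round(d["score"],2)) for d in r.landmark_of(c,l)][:4])
print(r.read_clock(),r.read_ee_pos(),r.read_ee_rot())
a=cv2.imread("pics/scene0.png");b=cv2.imread("pics/top0.png")
cv2.imwrite("pics/both0.png",cv2.resize(np.vstack([a,b]),(800,1200))[:, :])
E
```

```text
pics
scene {'mtx': [[437.464, 0.0, 262.364], [0.0, 437.464, 188.407], [0.0, 0.0, 1.0]], 'D': [-0.173, 0.0, 0.0, 0.0, 0.0], 'origin': [1101.217, -416.99, 711.593], 'attitude': [0.827, 0.385, 0.169, 0.373]}
tray [([150.0, 269.0], 0.81)]
lip_mid []
seat_mid [([154.0, 257.0], 0.7)]Traceback (most recent call last):
  File "<stdin>", line 7, in <module>
ValueError: it knows: cover_center, cover_grip, cover_tongue, cup, jar, lip_mid, mug, seat_mid, tray
```

View pics/scene0.png

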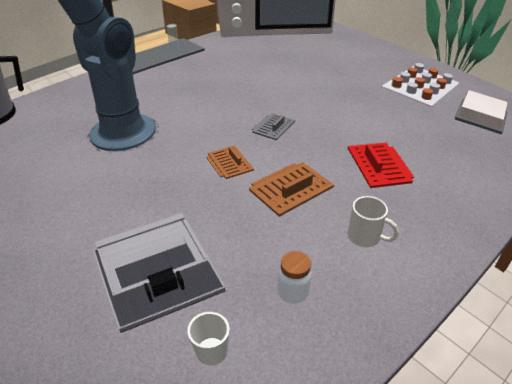

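The scene view shows the tray at (158,268) with the catch at (163,282). Four boards could be taken for the cover:
- large bamboo (292,186)
- small bamboo (230,161)
- grey (274,125)
- red (380,163)

By the description I choose the large bamboo one at (292,186).

```bash
cat > h.py <<'E'
from station import r
import cv2,numpy as np
from scipy.spatial.transform import Rotation as R
def cam(name):
    k=r.calibration(name)
    if "origin" in k:
        w=k["attitude"]; return k,np.array(k["origin"],float),R.from_quat([w[1],w[2],w[3],w[0]]).as_matrix()
    T=np.array(k["T_tool_cam"]); q=r.read_ee_rot(); M=R.from_quat([q[1],q[2],q[3],q[0]]).as_matrix()
    return k,np.array(r.read_ee_pos())+M@T[:3,3],M@T[:3,:3]
def ray(C,px):
    k,o,A=C
    u=cv2.undistortPoints(np.array([[px]],float),np.array(k["mtx"]),np.array(k["D"]))[0,0]
    return o,A@np.array([u[0],-u[1],-1.])
def atz(C,px,z):
    o,d=ray(C,px); return o+d*(z-o[2])/d[2]
def proj(C,P):
    k,o,A=C; p=(np.atleast_2d(P)-o)@A*[1,-1,-1]
    return cv2.projectPoints(p,np.zeros(3),np.zeros(3),np.array(k["mtx"]),np.array(k["D"]))[0][:,0]
def tri(obs):
    M=np.zeros((3,3));b=np.zeros(3)
    for C,px in obs:
        o,d=ray(C,px); d=d/np.linalg.norm(d); Q=np.eye(3)-np.outer(d,d); M+=Q;b+=Q@o
    return np.linalg.solve(M,b)
E
python3 - <<'E'
from h import *
Z=dict(tray=0,seat_mid=42,lip_mid=50,cover_center=4,cover_grip=30,cover_tongue=2.5,cup=0,jar=0,mug=0)
for c in ["scene","top","wrist"]:
    C=cam(c); cv2.imwrite(f"pics/{c}0.png",r.read_camera(c))
    print(c, np.round(C[1]), {a:np.round(b,2).tolist() for a,b in C[0].items()} if c!="scene" else "")
    for l in Z:
        print(l,[(np.round(d["centre"],1).tolist(),round(d["score"],2),np.round(atz(C,d["centre"],Z[l])[:2]).tolist()) for d in r.landmark_of(c,l)][:4])
print(r.read_clock(),r.read_ee_pos(),r.read_ee_rot())
E
```

```text
scene [1101. -417.  712.] 
tray [([152.1, 269.3], 0.93, [522.0, -202.0]), ([274.0, 171.3], 0.52, [446.0, 216.0])]
seat_mid [([152.3, 255.5], 0.57, [525.0, -195.0])]
lip_mid [([272.3, 170.8], 0.22, [488.0, 169.0])]
cover_center [([271.8, 124.0], 0.95, [274.0, 366.0]), ([289.2, 185.8], 0.94, [518.0, 201.0]), ([232.2, 159.9], 0.93, [338.0, 161.0]), ([375.8, 163.2], 0.76, [605.0, 447.0])]
cover_grip [([234.0, 155.4], 0.91, [354.0, 156.0]), ([373.3, 154.9], 0.86, [596.0, 441.0]), ([279.9, 125.4], 0.81, [325.0, 350.0]), ([296.7, 184.6], 0.66, [548.0, 195.0])]
cover_tongue [([255.8, 118.2], 0.95, [214.0, 353.0]), ([214.0, 164.2], 0.83, [320.0, 113.0]), ([405.9, 159.2], 0.66, [649.0, 531.0]), ([272.2, 171.7], 0.59, [446.0, 209.0])]
cup []
jar [([293.6, 287.9], 0.67, [749.0, -12.0]), ([273.3, 169.9], 0.45, [440.0, 218.0])]
mug [([362.4, 234.5], 0.83, [748.0, 210.0])]
top [ 464.  108. 1083.] {'mtx': [[369.62, 0.0, 251.55], [0.0, 369.62, 192.11], [0.0, 0.0, 1.0]], 'D': [-0.1, 0.0, 0.0, 0.0, 0.0], 'origin': [464.3, 108.26, 1083.41], 'attitude': [0.72, 0.02, -0.03, -0.7]}
tray [([347.9, 196.3], 0
[... 502 characters left out ...]
.92, [453.0, 203.0]), ([160.2, 295.0], 0.89, [232.0, 354.0]), ([115.9, 150.6], 0.63, [653.0, 505.0])]
cup [([359.8, 122.9], 0.92, [759.0, -225.0])]
jar [([293.1, 122.7], 0.75, [752.0, -22.0])]
mug [([216.4, 123.5], 0.87, [742.0, 207.0])]
wrist [ 213. -617.  374.] {'mtx': [[265.75, 0.0, 254.66], [0.0, 265.75, 198.27], [0.0, 0.0, 1.0]], 'D': [-0.04, 0.0, 0.0, 0.0, 0.0], 'T_tool_cam': [[0.0, 0.97, 0.26, 65.6], [1.0, -0.0, -0.0, -0.69], [-0.0, 0.26, -0.97, -69.69], [0.0, 0.0, 0.0, 1.0]]}
tray []
seat_mid []
lip_mid []
cover_center []
cover_grip []
cover_tongue []
cup []
jar []
mug []
1.7 [ 149.34299555 -632.6050865   303.84898812] [-1.92825794e-05  9.93287874e-01  1.15668490e-01  5.91371065e-06]
```

View pics/top0.png

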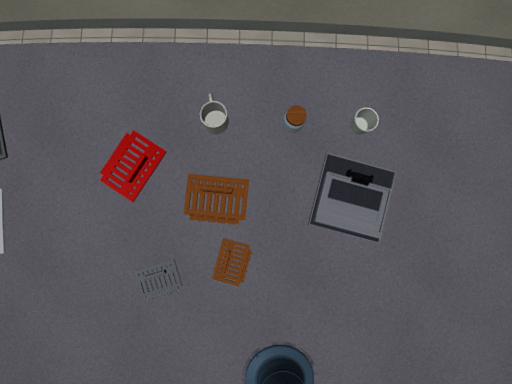

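Top view: the large bamboo cover is at (216,198), with its tongue downwards toward the robot at (215,221). The tray is at (353,197), turned about -13°, with its catch at (360,178). The cup (366,120), jar (296,118) and mug (214,115) sit in +x. I'll check reach and move over the cover for close views.

```bash
cat >> h.py <<'E'
def ori(yaw,tilt=0,flip=1):
    """tool orientation for a cover with this yaw and tilt (tongue low); flip: tool x = flip * cover y"""
    Rc=R.from_euler("z",yaw)*R.from_euler("y",-tilt)
    M=Rc.as_matrix()@np.array([[0,flip,0],[flip,0,0],[0,0,-1.]])
    q=R.from_matrix(M).as_quat(); return [q[3],q[0],q[1],q[2]]
E
python3 - <<'E'
from h import *
for f in (1,-1):
    print(f,[None if (j:=r.ik(p,ori(y,t,f))) is None else np.round(j,2).tolist() for p,y,t in [([545,198,300],-.04,0),([545,198,90],-.04,0),([555,-200,130],-.23,0),([520,-200,180],-.23,.4),([520,-200,180],-.23,.25)]])
f=1 if r.ik([545,198,300],ori(-.04,0,1)) is not None else -1
for i,(dx,dy) in enumerate([(-40,-30),(0,-30)]):
    r.move_ptp([545+dx-20,198+dy,290],ori(-.04,0,f)); r.hold(.3)
    C=cam("wrist"); im=r.read_camera("wrist"); cv2.imwrite(f"pics/cov{i}.png",im)
    for l,z in [("cover_center",4),("cover_grip",30),("cover_tongue",2.5)]:
        print(l,[(np.round(d["centre"]).tolist(),round(d["score"],2),np.round(atz(C,d["centre"],z)[:2],1).tolist()) for d in r.landmark_of("wrist",l)][:4])
print(r.read_clock())
E
```

```text
1 [[0.43, 0.47, -1.08, 1.74, 0.44, 1.21, -0.8], [0.3, 0.75, -0.92, 1.87, 0.75, 0.91, -1.02], [0.67, 0.53, -0.48, 1.85, 0.32, 0.84, -0.21], [0.71, 0.26, -0.44, 2.14, 0.22, 0.38, -0.11], [0.72, 0.3, -0.47, 2.05, 0.22, 0.58, -0.12]]
-1 [[0.53, 0.56, -1.24, 1.73, 0.56, 1.26, 2.25], [0.5, 1.01, -1.25, 1.86, 1.08, 1.15, 1.94], [-0.64, 1.09, 1.36, 1.91, -1.16, 1.24, -2.23], [-0.8, 0.71, 1.38, 2.2, -1.3, 0.78, -2.0], [-0.76, 0.76, 1.38, 2.11, -1.13, 0.91, -2.15]]
cover_center [([150.0, 196.0], 0.79, [340.0, 147.6]), ([285.0, 150.0], 0.74, [526.8, 203.5]), ([88.0, 26.0], 0.56, [291.0, 363.5])]
cover_grip [([144.0, 183.0], 0.75, [345.5, 171.1]), ([83.0, 19.0], 0.74, [300.5, 361.1]), ([302.0, 155.0], 0.61, [545.6, 197.7])]
cover_tongue [([52.0, 48.0], 0.97, [239.9, 342.6]), ([228.0, 150.0], 0.86, [451.4, 205.2]), ([148.0, 226.0], 0.6, [328.7, 102.4])]
cover_center [([253.0, 153.0], 0.93, [524.2, 201.1]), ([123.0, 194.0], 0.8, [340.3, 152.4]), ([52.0, 32.0], 0.67, [283.4, 359.4])]
cover_grip [([270.0, 158.0], 0.97, [544.4, 196.4]), ([53.0, 21.0], 0.9, [304.2, 362.0]), ([113.0, 185.0], 0.71, [343.2, 170.7]), ([405.0, 293.0], 0.39, [736.8, -4.8])]
cover_tongue [([196.0, 151.0], 0.73, [448.4, 206.6]), ([23.0, 46.0], 0.67, [240.2, 346.9]), ([119.0, 226.0], 0.58, [325.3, 104.1])]
6.025
```

View pics/cov1.png

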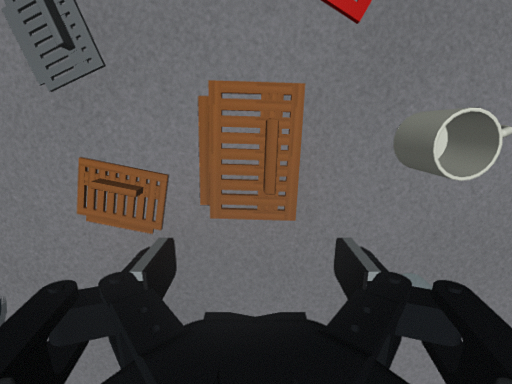

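Wrist view: the chosen large bamboo cover spans plate corners (209,80), (304,83), (296,220) and (210,219), with its tongue on the left and the bar at (271,157). The small bamboo look-alike is at (122,195). The choice is confirmed, so I'll refine the pose from the corners and grasp.

Run:
```python
from h import *
C=cam("wrist")
im=cv2.imread("pics/cov1.png"); hsv=cv2.cvtColor(im,cv2.COLOR_BGR2HSV)
m=cv2.inRange(hsv,(3,120,40),(20,255,255)); n,lab,st,cen=cv2.connectedComponentsWithStats(m)
k=lab[153,253] or lab[157,271]; print(st[k],cen[k])
P=[atz(C,p,8)[:2] for p in [(209,80),(304,83),(296,220),(210,219)]]; print(np.round(P,1).tolist(),"mean",np.round(np.mean(P,0),1))
B=[atz(C,p,42)[:2] for p in [(266,119),(278,119),(275,195),(264,194)]]; print(np.round(B,1).tolist(),"mean",np.round(np.mean(B,0),1))
for a,b in [(P[1],P[0]),(P[2],P[3])]: print(np.arctan2(*(np.array(a)-b)[::-1]))
for a,b in [(P[0],P[3]),(P[1],P[2]),((B[0]+B[1])/2,(B[2]+B[3])/2)]: d=np.array(a)-b; print(np.arctan2(-d[0],d[1]),np.linalg.norm(d))
```

```text
[  198    81   107   139 11701] [250.87975387 148.97581403]
[[473.9, 292.6], [591.1, 284.7], [581.1, 105.6], [460.6, 111.8]] mean [526.7 198.7]
[[541.3, 242.4], [555.1, 241.9], [549.9, 151.8], [536.4, 153.6]] mean [545.7 197.4]
-0.0681072740850101
-0.05135859458903556
-0.07323824407020701 181.29459659086663
-0.055834339852769733 179.28592504223883
-0.05705262741746291 89.59949949050359
```

Run:
```python
from h import *
import pickle
out=[]
for i,(dx,dy) in enumerate([(-90,-50),(60,-50)]):
    r.move_ptp([530+dx,-200+dy,250],ori(-.24,0,1)); r.hold(.3)
    C=cam("wrist"); im=r.read_camera("wrist"); cv2.imwrite(f"pics/tray{i}.png",im); out.append(C)
    for l,z in [("tray",0),("lip_mid",50.5),("seat_mid",42)]:
        print(l,[(np.round(d["centre"]).tolist(),round(d["score"],2),np.round(atz(C,d["centre"],z)[:2],1).tolist()) for d in r.landmark_of("wrist",l)][:2])
pickle.dump(out,open("C.pkl","wb"))
cv2.imwrite("pics/trayA.png",cv2.resize(cv2.imread("pics/tray0.png")[:300],None,fx=1.56,fy=1.56))
cv2.imwrite("pics/trayB.png",cv2.resize(cv2.imread("pics/tray1.png")[:300],None,fx=1.56,fy=1.56))
print(r.read_clock())
```

```text
tray [([318.0, 122.0], 0.7, [529.1, -196.9])]
lip_mid []
seat_mid [([328.0, 120.0], 0.62, [529.7, -195.7])]
tray [([196.0, 152.0], 0.55, [530.1, -198.2])]
lip_mid []
seat_mid [([186.0, 153.0], 0.68, [529.3, -195.4])]
9.25
```

View pics/trayA.png

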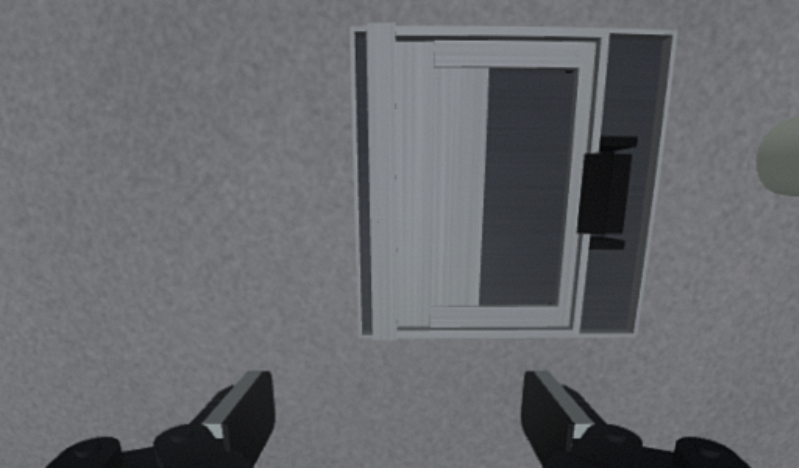

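View pics/trayB.png

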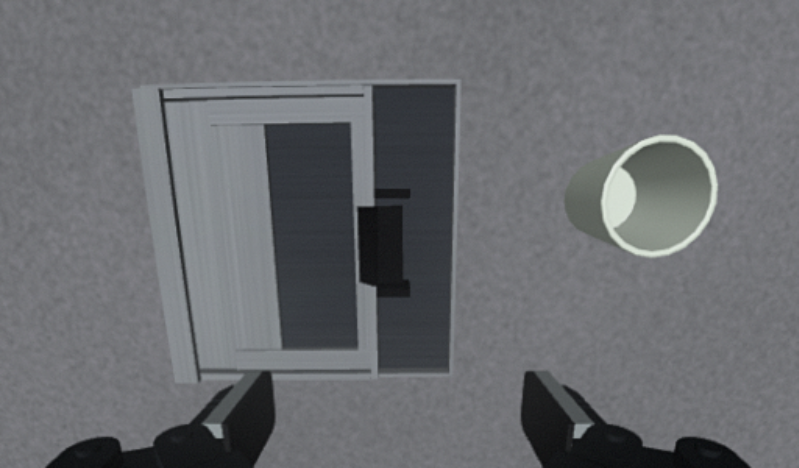

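View A shows the lip edge at (396,24)-(397,338), the shelf edge at (489,69)-(479,305), the catch nose at (584,153)-(578,233), and the tray rim corners. View B shows the lip edge at (162,90)-(200,380), the shelf edge at (265,125)-(282,348), and the catch nose at (358,206). I'll fit the tray pose and frame offsets to these.

```bash
cat > fit.py <<'E'
from h import *
import pickle
from scipy.optimize import least_squares
CA,CB=pickle.load(open("C.pkl","rb")); s=1.5625
# tray-fixed corners, frame points, frame lines (x,z)
tp=[(CA,(351,31),(-109.5,108,14)),(CA,(677,31),(109.5,108,14)),(CA,(634,334),(109.5,-108,14)),(CA,(361,336),(-109.5,-108,14)),(CB,(460,80),(109.5,108,14)),(CB,(450,375),(109.5,-108,14))]
fp=[(CA,(584,153),(55.5,25,33.5)),(CA,(578,233),(55.5,-25,33.5)),(CB,(358,206),(55.5,25,33.5)),(CB,(358,282),(55.5,-25,33.5))]
fl=[(CA,[(396,24),(397,338)],-64,37.5),(CB,[(162,90),(200,380)],-64,37.5),(CA,[(489,69),(479,305)],-5,22),(CB,[(265,125),(282,348)],-5,22)]
def res(p,parts=False):
    x,y,yaw,fx,fz=p; Rz=R.from_euler("z",yaw)
    W=lambda q:Rz.apply(q)+[x,y,0]
    o=[]
    for C,px,q in tp: o+=list(proj(C,W(q))[0]-np.array(px)/s)
    for C,px,q in fp: o+=list(proj(C,W(np.array(q)+[fx,0,fz]))[0]-np.array(px)/s)
    for C,pts,lx,lz in fl:
        a,b=proj(C,W(np.array([[lx+fx,80,lz+fz],[lx+fx,-80,lz+fz]])))
        d=(b-a)/np.linalg.norm(b-a)
        for t in pts: v=np.array(t)/s-a; o.append(2*(v[0]*d[1]-v[1]*d[0]))
    return np.array(o)
f=least_squares(res,[530,-197,-.24,0,18],loss="soft_l1"); print(np.round(f.x,3)); print(np.round(res(f.x),1).tolist())
J=f.jac; print("sd",np.sqrt(np.diag(np.linalg.inv(J.T@J)))*np.std(f.fun))
x,y,yaw,fx,fz=f.x
print("frame origin",x+fx*np.cos(yaw),y+fx*np.sin(yaw),fz,"yaw",yaw)
E
python3 fit.py
```

```text
[ 5.32782e+02 -2.00324e+02 -2.35000e-01 -1.42880e+01  6.33600e+00]
[-1.4, -3.6, 0.4, -0.7, 1.2, 2.2, -2.4, 1.6, 0.0, -0.8, 1.1, 1.1, -0.8, 0.9, -1.8, -0.1, 0.1, 0.2, 1.5, -0.5, -0.6, -0.5, 1.9, 1.4, -0.1, 0.5, -0.7, -1.2]
sd [0.89426809 0.70589704 0.00361974 0.96400744 1.40914186]
frame origin 518.8860256219134 -197.00067848819594 6.336233443717525 yaw -0.23471435997183449
```

Run:
```python
from h import *
q=ori(-.06); g=[545.5,197.4]
r.move_ptp(g+[200],q)
r.movel(g+[100],velocity=150); 
hit=r.movel(g+[85],velocity=40,threshold=4); print("hit",hit,r.read_ee_pos())
f0=r.read_contact_force()
r.gripper_to(0,70); print("w",r.read_width()*85,r.read_grasp_force(),np.round(r.read_contact_force(),1),np.round(f0,1))
r.movel(g+[200],velocity=120)
r.hold(.3); print(np.round(r.read_contact_force(),2),np.round(r.read_ft_torque(),2),r.read_width()*85,r.read_clock())
C=cam("scene"); cv2.imwrite("pics/scene1.png",r.read_camera("scene"))
for c in("scene","top"):
  C=cam(c); r.read_camera(c)
  for l in ("cover_center","cover_tongue"):
    print(c,l,[(np.round(d["centre"]).tolist(),round(d["score"],2)) for d in r.landmark_of(c,l)][:5])
  print(np.round(proj(C,[[525.5,198.6,119],[451.7,203,117.5]])).tolist())
```

```text
hit False [545.34428119 197.33106268  84.76586735]
w 12.948417430057672 70.63908219337463 [0.1 0.5 1.5] [0.2 0.4 1.2]
[-0.21  0.01 -4.86] [-0.   -0.07 -0.  ] 12.733104179601332 14.3083
scene cover_center [([275.0, 125.0], 0.78), ([375.0, 164.0], 0.71), ([231.0, 160.0], 0.66)]
scene cover_tongue [([212.0, 165.0], 0.96), ([404.0, 159.0], 0.96), ([272.0, 134.0], 0.8), ([258.0, 122.0], 0.74)]
[[293.0, 150.0], [273.0, 137.0]]
top cover_center [([229.0, 262.0], 0.82), ([158.0, 280.0], 0.72), ([134.0, 163.0], 0.6)]
top cover_tongue [([248.0, 263.0], 0.94), ([114.0, 152.0], 0.91), ([159.0, 295.0], 0.81), ([209.0, 220.0], 0.74)]
[[213.0, 193.0], [210.0, 222.0]]
```

View pics/scene1.png

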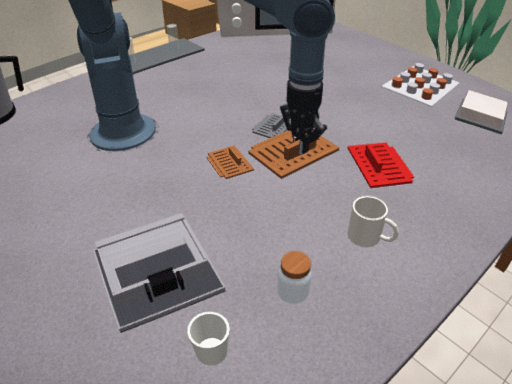

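```bash
cat >> h.py <<'E'
F=np.array([518.9,-197.0,6.3]); YAW=-.235
def tcp(xb,zb,tilt,y=0):
    """TCP position for tongue's lower tip edge at frame (xb,y,zb)"""
    v=R.from_euler("y",-tilt).apply([94,0,84.8])+[xb,y,zb]
    return (R.from_euler("z",YAW).apply(v)+F).tolist()
def where(tilt):
    v=R.from_euler("z",-YAW).apply(np.array(r.read_ee_pos())-F); return v-R.from_euler("y",-tilt).apply([94,0,84.8])
def ff(): return np.round(R.from_euler("z",-YAW).apply(r.read_contact_force()),1)
E
python3 - <<'E'
from h import *
t=.3
r.move_ptp(tcp(-45,60,t),ori(YAW,t))
r.movel(tcp(-45,36,t),velocity=60); r.hold(.2); print(ff())
h=r.movel(tcp(-45,12,t),velocity=15,threshold=3)
print(h,np.round(where(t),2),ff(),np.round(r.read_ft_torque(),2),r.read_clock())
E
```

```text
[-0.3 -0.4 -4.9]
True [-4.475e+01 -1.000e-02  2.431e+01] [ 0.7 -0.4  3.7] [-0.03  0.37 -0.06] 17.7833
```

Run:
```python
from h import *
t=.25; z=25.7
r.movel(tcp(-45,26.5,.3),velocity=30)
r.movel(tcp(-45,z,t),ori(YAW,t),velocity=30); r.hold(.2); print(ff(),np.round(where(t),1),r.read_ft_torque()[1])
h=r.movel(tcp(-82,z,t),velocity=18,threshold=3)
print(h,np.round(where(t),2),ff(),np.round(r.read_ft_torque(),2),r.read_clock())
C=cam("scene"); im=r.read_camera("scene"); cv2.imwrite("pics/ins.png",cv2.resize(im[180:340,60:260],None,fx=3,fy=3))
```

```text
[-0.  -0.3 -4.1] [-45.4  -0.   25.5] 0.43804364206354524
True [-76.18   0.11  25.93] [ 4.4  0.7 -2.5] [-0.1  -0.45  0.06] 20.2667
```

View pics/ins.png

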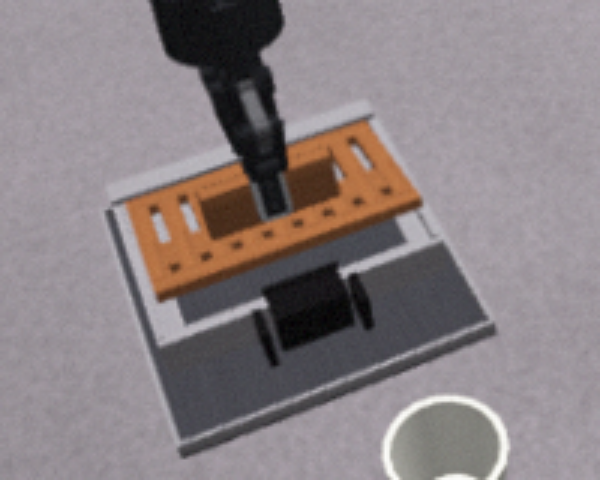

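The tongue touched the back wall at the expected x (-76), so it's under the lip. Next I'll back off slightly and lower with a force stop.

Run:
```python
from h import *
r.gripper_to(0,100)
t=.25; r.movel(tcp(-74.6,25.3,t),velocity=15); r.hold(.15); print(ff(),np.round(where(t),1))
t=.15; h=r.movel(tcp(-74.4,25.5,t),ori(YAW,t),velocity=20,threshold=8); r.hold(.1); print(h,ff(),np.round(r.read_ft_torque(),2))
if not h:
    t=.0; h=r.movel(tcp(-74.2,26.3,t),ori(YAW,t),velocity=15,threshold=16); r.hold(.1); print(h,ff(),np.round(r.read_ft_torque(),2),np.round(where(0),1))
    q=r.read_ee_rot(); z=R.from_quat([q[1],q[2],q[3],q[0]]).as_matrix()[:,2]; print("tilt",np.arccos(-z[2]))
print(r.read_width()*85,r.read_clock())
im=r.read_camera("scene"); cv2.imwrite("pics/low.png",cv2.resize(im[180:340,60:260],None,fx=3,fy=3))
```

```text
[ 1.4  0.1 -3.4] [-75.3   0.   24.8]
False [ 0.2 -0.8 -4.2] [ 0.05  0.19 -0.05]
False [-4.4 -0.5  5.2] [ 0.21  1.01 -0.  ] [-73.6   0.2  27.1]
tilt 0.0005296201991051417
12.11648801392477 23.4917
```

View pics/low.png

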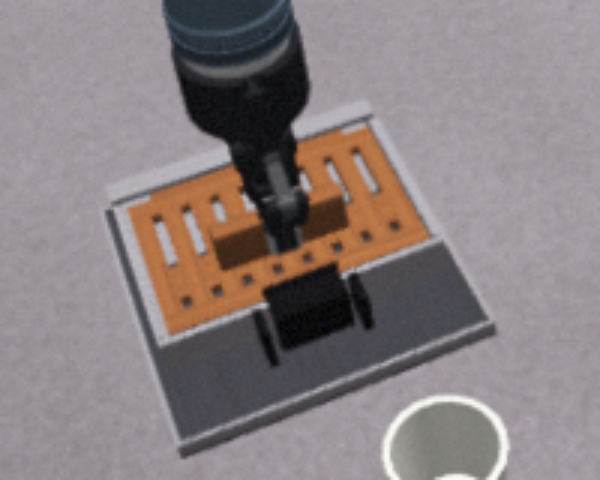

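The plate is nearly flat and still riding on the catch (about 9.6 N up, 4.4 N towards -x). I'll press on in small steps, watching for the snap.

Run:
```python
from h import *
for i in range(1,9):
    t=-.006*i; h=r.movel(tcp(-74.2,26.3-.4*i,t),ori(YAW,t),velocity=15,threshold=12); r.hold(.15)
    f=ff(); print(i,h,f,np.round(r.read_ft_torque()[:2],2),np.round(where(t),1))
    if f[2]>18 or h: break
print(r.read_clock())
im=r.read_camera("scene"); cv2.imwrite("pics/low2.png",cv2.resize(im[180:340,60:260],None,fx=3,fy=3))
```

```text
1 False [-8.5 -0.6 10.8] [0.22 1.26] [-73.7   0.3  27.6]
2 False [-10.1  -1.2  17.5] [0.27 1.8 ] [-73.7   0.3  28.4]
3 False [-14.9  -2.1  23.7] [0.31 2.26] [-73.7   0.3  29.1]
24.7417
```

View pics/low2.png

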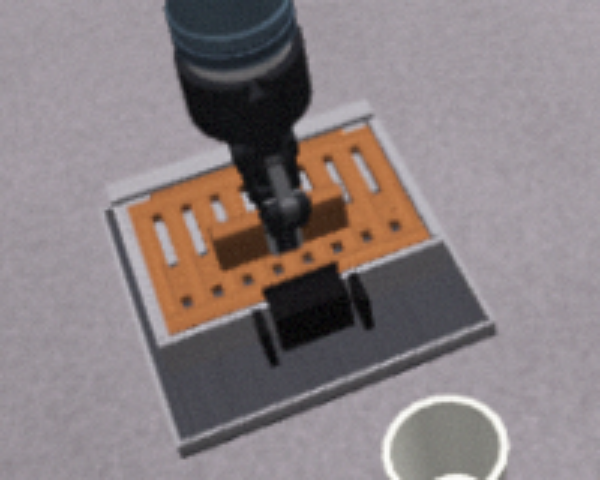

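Run:
```python
from h import *
for x,z,t in [(-74.2,26.3,0),(-74.2,27.5,0),(-74.2,28.5,0),(-74.2,29.5,0.01)]:
    h=r.movel(tcp(x,z,t),ori(YAW,t),velocity=15,threshold=12); r.hold(.2)
    f=ff(); print(z,h,f,np.round(r.read_ft_torque()[:2],2),np.round(where(t),2), np.round(r.read_ee_pos()[2],2))
    if f[2]<-10: break
print(r.read_clock())
im=r.read_camera("top"); cv2.imwrite("pics/t.png",im);
```

```text
26.3 True [ 2.3 -0.2  4. ] [-0.16 -0.99] [-72.86   0.16  27.21] 118.31
27.5 False [ 2.6  0.3 -1.8] [-0.08 -0.49] [-7.458e+01 -6.000e-02  2.708e+01] 118.18
28.5 False [-0.7 -0.3 -5.8] [0.   0.15] [-75.47  -0.17  27.57] 118.67
29.5 True [3.8 1.  3. ] [-0.14 -0.4 ] [-75.9   -0.45  26.28] 118.31
26.5833
```

Run:
```python
from h import *
r.movel(tcp(-74.6,26.8,0),ori(YAW,0),velocity=15); r.hold(.2); print(ff(),np.round(r.read_ft_torque()[:2],2))
r.gripper_to(.33); print(r.read_width()*85,ff())
h=r.movel(tcp(-74.6,26.8+50,0),velocity=60,threshold=6); print(h,ff())
if not h:
    r.movel(tcp(-74.6+40,26.8+130,0,-70),velocity=150)
    r.hold(.2); im=r.read_camera("wrist"); cv2.imwrite("pics/w9.png",cv2.resize(im[:300],None,fx=1.56,fy=1.56))
    C=cam("wrist")
    for l in ("cover_center","cover_tongue","cover_grip"): print(l,[(np.round(d["centre"]).tolist(),round(d["score"],2)) for d in r.landmark_of("wrist",l)][:2])
print(r.read_clock())
```

```text
[-3.9 -1.1  8.5] [0.12 0.5 ]
28.00107264598714 [ 0.8 -0.3 -0.4]
False [-0.4  0.5 -0.7]
cover_center [([193.0, 121.0], 0.73)]
cover_tongue [([122.0, 122.0], 0.67)]
cover_grip [([213.0, 121.0], 0.78)]
29.8667
```

View pics/w9.png

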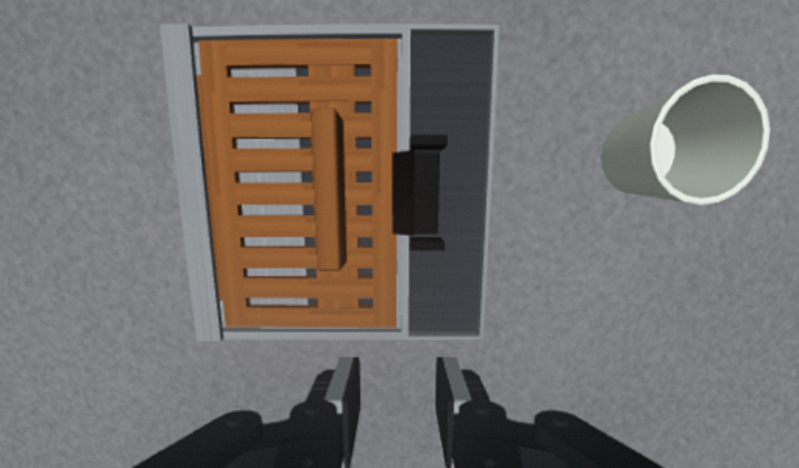

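The view shows the cover flat between the walls, with the black catch's nose edge at (392,193) overlapping the cover's edge line at x≈398. That looks locked, but I'll check numerically and with a light press on the bar.

Run:
```python
from h import *
C=cam("wrist"); G=F+[0,0,2]
W=lambda q:R.from_euler("z",YAW).apply(q)+G
P={"nose":(55.5,25,33.5),"nose2":(55.5,-25,33.5),"nose+5":(60.5,25,33.5),"edge+y":(60,90,32),"edge-y":(60,-90,32),"-x+y":(-60,90,32),"-x-y":(-60,-90,32),"rimTR":(61.5,93,31),"rimBR":(61.5,-93,31)}
for k,q in P.items(): print(k,np.round(proj(C,W(q))[0]*1.56,0))
# light press with shut fingers on bar top
r.movel(tcp(-74,26.8+80,0),velocity=150)
r.gripper_to(0)
h=r.movel(tcp(-74,26.8+40,0),velocity=80,threshold=5)
z=[]
if not h:
    h=r.movel(tcp(-74,26.8+20,0),velocity=15,threshold=4); r.hold(.2); z.append((r.read_ee_pos()[2],ff()[2]))
    p=r.read_ee_pos()
    for d in (1,2,3):
        r.movel([p[0],p[1],p[2]-d],velocity=15,threshold=14); r.hold(.15); f=ff(); z.append((r.read_ee_pos()[2],f[2]))
        if f[2]>18: break
print(h,np.round(z,2).tolist())
r.movel(tcp(-74,26.8+80,0),velocity=100)
r.movel(tcp(-74.6+40,26.8+130,0,-70),velocity=150)
r.hold(.2); im=r.read_camera("wrist"); cv2.imwrite("pics/w10.png",cv2.resize(im[:300],None,fx=1.56,fy=1.56)[20:340,150:550])
print(r.read_clock())
```

```text
nose [391. 151.]
nose2 [391. 232.]
nose+5 [399. 151.]
edge+y [398.  38.]
edge-y [398. 326.]
-x+y [199.  40.]
-x-y [227. 326.]
rimTR [401.  33.]
rimBR [400. 330.]
True [[147.64, 5.9], [147.62, 7.8], [147.58, 14.2], [147.53, 17.3]]
35.575
```

View pics/w10.png

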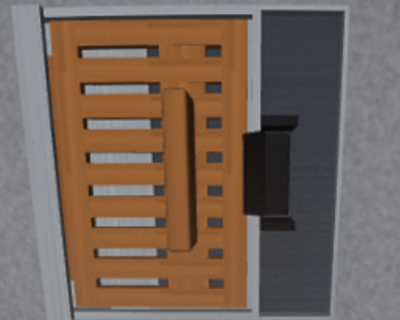

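The final view matches the prediction: the nose is at its rest position over the cover edge (predicted 391 px, seen 392), and the plate corners fit. The bar is solid under the press, at the seated height, so I'm handing in.

```bash
python3 -c "
from h import *
print(r.sign_off(), r.read_clock())"
```

```text
the job is handed in; nothing more can be done
the job is handed in; nothing more can be done
```

The large bamboo cover is back in the tray with its tongue under the lip; final checks (camera fit and a light press) show it flat with the catch back at rest over its free edge, and I let go and handed in at about 36 s (the judge's result wasn't shown).

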